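Wind the ratchet table back to its stop

TASK

The flat ratchet table on the mould bench has been stepped forward and has to go back to its start. Lift the pawl clear of the teeth and throw it right back so that it stays up, turn the wheel backward (clockwise seen from above) by its handle until the lug rests fully against the stop without ramming it, then lower the pawl gently so that it sits fully down between the teeth again. Never force the wheel against the lowered pawl, let go of everything at the end, and leave the loose things around where they are.

Things in the scene. Friction and masses are not known exactly. Their poses are not given: they have to be found in the camera images.
- base: the ratchet table's fixed steel base plate, 260 x 370 x 15 mm, origin on the bench under the axle, +y level towards the pawl bracket, z up. On it a flat steel wheel 220 mm across turns about an upright axle; wheel top 50 mm above the bench. A ring of 15 saw teeth 8 mm high stands on its edge (86 to 108 mm from the axis). In its middle a 36 mm block with four brass pins, up to 92 mm above the bench.
- axle (a point): the point on the wheel's upright axis 58 mm above the bench, level with the tooth tips; its axes are those of the base plate.
- wheel (a joint): turn of the wheel, rad: about 0 (within 0.035) with its lug against the stop, growing forward (counter-clockwise from above). Starts 0.9 to 1.9 forward. Backward is clockwise; with the pawl down it goes back less than one tooth (24 degrees). It turns stiffly (5.5 N at the handle along its circle; a hand guided a little off the circle feels 5 to 11 N) and stays where left.
- handle (a point): the wheel's handle: an upright round black grip 22 mm across, standing on the wheel 65 mm from the axle, from 65 to 125 mm above the bench. This point is on its centre line, 105 mm above the bench. With the wheel against the stop it stands at about x -56, y -33 mm in the base's axes.
- pawl (a joint): swing of the pawl, rad: 0 = down, nose fully in a tooth gap; about 0.10 with the nose on a tooth tip; 2.0 = thrown right back on its rear rest. Beyond about 1.75 it stays back by its own weight; short of that it falls down again on release. Positive lifts the nose up and back over the hinge. Weighs about 160 g; free hinge.
- pawl_hinge (a point): middle of the pawl's level hinge pin, in a bracket on the base plate, 175 mm from the axle along the base's +y and 85 mm above the bench. The hinge line runs along the base's x.
- pawl_bar (a point): middle of the pawl's lifting bar: round steel, 10 mm thick, parallel to the hinge, sticking out 60 mm towards the base's -x from the pawl's arm (16 mm wide), with a 14 mm ball end. The point is 42 mm to -x of the arm's middle; pawl down, it is 80 mm from the hinge line towards the axle and 8 mm above it (93 mm above the bench). It circles the hinge as the pawl swings.
- lug_face (a point): the middle of the face of the wheel's lug (a 14 x 22 x 20 mm steel block on the rim) that meets the stop, 121 mm from the axle, 36 mm above the bench, 90 degrees counter-clockwise of the handle seen from above.
- stop_face (a point): the middle of the face of the fixed stop (a 26 x 20 x 35 mm pale metal block on the base plate beside the wheel) that the lug meets when the wheel is turned fully back; then this point and the lug's meet. The stop is adjustable: its place differs a little each time. It takes a push of up to 14 N from the lug (25 N at the handle over the drag).
- core_a: a brass core pin, 22 mm wide foot, 48 mm tall, standing loose on the base plate beside the pawl bracket; leave it where it is. Origin at the centre of its underside
- bush: a steel guide bush (ring 30 mm wide, 24 mm tall) standing loose on the base plate's corner; leave it where it is. Origin at the centre of its underside
- core_b: a brass core pin, 48 mm tall, standing on the bench past the pawl bracket; leave it where it is. Origin at the centre of its underside
- pillar: a steel guide pillar 32 mm wide, 90 mm tall, standing on the bench past the pawl bracket; leave it where it is. Origin at the centre of its underside
- wrench: a wrench lying on the bench beside the base plate; leave it where it is. Origin at the centre of its underside
- driver: a screwdriver lying on the bench beside the base plate; leave it where it is. Origin at the centre of its underside
- oil: a closed grey oil bottle, 50 mm wide, 110 mm tall; leave it where it is. Origin at the centre of its underside

How it is judged:
By the outcome, as a careful person would: the job done as asked, in the order asked, and still so for the second after the job is handed in, with the robot touching nothing.
It also fails if it takes over 66 s, if anything falls off the work surface, if the arm or the gripper's body presses on something with over 40 N, if the wrist force passes 120 N, or if a joint passes its speed limit or range.

ROBOT

A 6-joint arm with a two-finger parallel gripper is mounted at the origin on the work surface. World frame = base frame: x ahead of the robot, y to its left, z up, the work surface at z = 0. Lengths are in mm, angles in rad, forces in N, time in s.
With the tool pointing down it reaches from about 275 to 1000 mm from the base axis. Payload 8.4 kg.
Tool frame: the origin (TCP) lies midway between the tips of the shut fingers; the grasp point (between the pads) lies 19 mm behind it; z points along the fingers, y is the line along which they close (so a half turn about z gives the same grasp; the last joint's range is limited). The gripper opens to 85 mm and grips with 20 to 120 N. Pads are 22 mm wide; open, the fingers measure 114 mm over their backs; the gripper's body (76 mm by 85 mm) begins 54 mm behind the grasp point. The pads swing forward as they close: fully open they stand 13 mm farther back than shut.
Start: joints at [-1.241, 0.353, 1.633, -0, 1.155, -0.002], TCP at [203.589, -590.914, 231.281] pointing down, gripper open.
Joint ranges: [-2.63, 2.63], [-0.92, 2.1], [0.06, 2.66], [-1.3, 4.44], [0, 2.69], [-3.02, 3.02]. Speed limits (rad/s): [2.22, 2.22, 2.79, 3.14, 3.14, 3.14].

INTERFACE

Orientations are given as [roll, pitch, yaw] about the fixed x, y, z axes, in that order (R = Rz(yaw) Ry(pitch) Rx(roll)).
In Python, from rig import monitor, imaging, r gives the robot as it stands.
- The arm moves only by the tool drive_tool, never from a script. Its argument "plan" is a list of rows, each an object of numbers: "x", "y", "z": the shift along the tool's x, y, z in units of 50 mm (1.0 is 50 mm); "ax", "ay", "az": the turn, a rotation vector about the tool's x, y, z in units of 6 degrees (1.0 is 6 degrees); "hand": the finger opening in mm, from 0 to 85.4. In form: [{"x": .., "y": .., "z": .., "ax": .., "ay": .., "az": .., "hand": ..}, ...]. A call has 1 to 8 rows; each row is the pose to reach, as a shift and turn from the pose commanded when the call began, along the tool's axes at that moment; what a row does not reach only later rows make up. A row lasts 1/10 s, in which the tool goes at most 50 mm and 8.59 degrees, less where a joint would pass 70% of its speed; a pose out of reach is approached as far as the arm can. A call with a gripper value outside its range is refused whole. The fingers move at their own pace and stop on an object; "grip_force" is the grip in N (left out, the last holds). Time passes only in rows, so rows that repeat a pose let the fingers close. It gives the time, the measured TCP pose, the force, the opening and the grip force at its end, in the units of the state.
- monitor.sense(): the state, without advancing time (a new reading comes with each control period).
- imaging.grab_frame(name): name is "scene" or "top" or "wrist"; returns the picture (480x640x3 uint8, red, green, blue); there is no depth.
- imaging.camera_info(name): a dict with "mtx" (3x3 intrinsics, pixels), "dist" ([k1, k2, p1, p2, k3] as OpenCV has them; the pictures are not rectified), "R" (3x3) and "t" (3): a world point X has camera coordinates R X + t. Camera axes: x right, y down, z forward; pixel columns grow to the right and rows downward; lengths in mm; the calibration is good to about 2 mm. A picture is of the moment at which its call begins: read the wrist's pose just before it. camera_info takes no time and is no camera call; for the wrist camera it gives the pose at the moment of the call.
- r.sign_off(): hands the job in; it is judged then, once.
The state is a dict: "clock": time; "qpos": joint angles; "qvel": joint speeds; "joint_efforts": joint torques, N m; "eef_pos": TCP position; "tcp_rot": TCP orientation; "contact_force": force on the tool from outside, world axes, zero at the start; "wrist_torque": the same for the moment, N m; "opening": opening from 0.0 (shut) to 1.0 (fully open); "grasp_force": force on a finger pad.
Only numpy, scipy, OpenCV 4.12 (cv2) and the standard library are available. Lean on these libraries where they do the work, as an engineer would, in place of code of your own. Each camera call takes 0.05 s, during which the arm holds its last target. There are 200 camera calls.

## Working session

There is one attempt and no reset: what is moved stays moved. The work goes in short steps, Python scripts to look and compute and a tool call to move; the robot and the scene stay as the last step left them, time stands still between calls to the robot, and variables do not carry over. Pictures are saved under pics/ and viewed, at most 13 in all, crops included, and the job is handed in when it is done.

Besides the shell and the picture viewer there is one more tool, called by a JSON object that holds its "fn" and its "kwargs". drive_tool: Moves the arm, as the interface text tells. Its arguments: {"type":"object","properties":{"plan":{"type":"array","items":{"type":"object","properties":{"x":{"type":"number"},"y":{"type":"number"},"z":{"type":"number"},"ax":{"type":"number"},"ay":{"type":"number"},"az":{"type":"number"},"hand":{"type":"number"}}}},"grip_force":{"type":"number"}},"required":["plan"]}

```bash
mkdir -p pics; ls
python3 - <<'E'
from rig import monitor, imaging, r
import cv2,numpy as np
for n in("scene","top"):
    im=imaging.grab_frame(n); cv2.imwrite(f"pics/{n}0.png",im[:,:,::-1])
    c=imaging.camera_info(n); print(n,c["mtx"],c["dist"],(-np.array(c["R"]).T@np.array(c["t"])).round(),np.array(c["R"]).round(2))
print(monitor.sense())
E
```

```text
pics
scene [[469.46268728   0.         316.90229136]
 [  0.         469.46268728 243.03468413]
 [  0.           0.           1.        ]] [0.01545063 0.         0.         0.         0.        ] [1097.  -11.  704.] [[-0.04  1.    0.02]
 [ 0.77  0.04 -0.64]
 [-0.64 -0.01 -0.77]]
top [[620.89523041   0.         319.88835803]
 [  0.         620.89523041 239.0607937 ]
 [  0.           0.           1.        ]] [-0.12022755  0.          0.          0.          0.        ] [4.41e+02 1.00e+00 1.32e+03] [[-0.01 -1.    0.01]
 [-0.99  0.   -0.11]
 [ 0.11 -0.01 -0.99]]
{'clock': 0.1, 'qpos': array([-1.24139711e+00,  3.53591399e-01,  1.63403292e+00,  2.25805884e-05,
        1.15519838e+00, -2.43381287e-03]), 'qvel': array([-0.00146508, -0.00211563, -0.00262588, -0.00019803,  0.00190375,
        0.0002568 ]), 'joint_efforts': array([-2.77008825e-03, -6.06360054e+01, -3.42820323e+01, -1.09334628e-04,
        3.78660159e-03, -9.09537363e-06]), 'eef_pos': array([ 203.46393059, -590.51928248,  230.64042561]), 'tcp_rot': array([-3.14036266e+00, -2.36408274e-05,  3.31823884e-01]), 'contact_force': array([-0.19354515, -0.81289654,  1.18187544]), 'wrist_torque': array([0.01427328, 0.01642752, 0.06292329]), 'grasp_force': 0.0, 'opening': 0.9951340821713904}
```

View pics/top0.png

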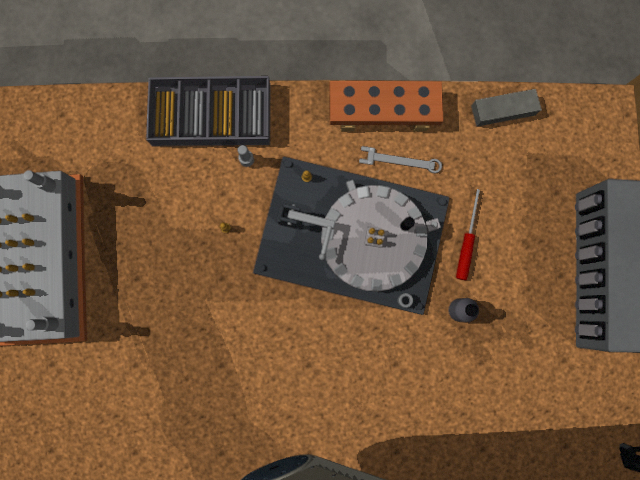

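View pics/scene0.png

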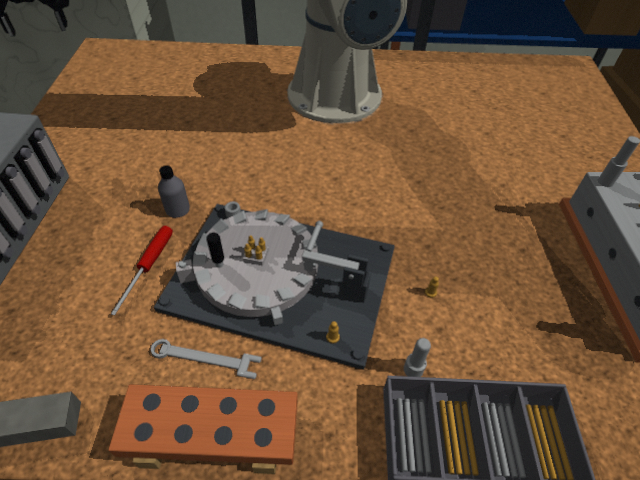

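```bash
cat > h.py <<'E'
import cv2,numpy as np
from rig import monitor, imaging, r
CI={}
def ci(n):
    if n not in CI or n=="wrist": CI[n]={k:np.array(v,float) for k,v in imaging.camera_info(n).items()}
    return CI[n]
def ray(n,uv,c=None):
    c=c or ci(n); p=cv2.undistortPoints(np.array([[uv]],float),c["mtx"],c["dist"])[0,0]
    return -c["R"].T@c["t"], c["R"].T@np.array([p[0],p[1],1])
def onz(n,uv,z,c=None):
    o,d=ray(n,uv,c); return o+d*(z-o[2])/d[2]
def proj(n,X,c=None):
    c=c or ci(n); return cv2.projectPoints(np.array(X,float).reshape(-1,1,3),cv2.Rodrigues(c["R"])[0],c["t"],c["mtx"],c["dist"])[0][:,0]
def tri(uv1,uv2,n1="top",n2="scene"):
    o1,d1=ray(n1,uv1);o2,d2=ray(n2,uv2)
    s=np.linalg.lstsq(np.c_[d1,-d2],o2-o1,rcond=None)[0]
    a,b=o1+s[0]*d1,o2+s[1]*d2; return (a+b)/2,np.linalg.norm(a-b)
E
python3 - <<'E'
from h import *
t=cv2.imread("pics/top0.png");s=cv2.imread("pics/scene0.png")
a=cv2.resize(t[145:325,240:480],(800,600),interpolation=cv2.INTER_CUBIC);cv2.imwrite("pics/tz.png",a)
b=cv2.resize(s[190:370,155:395],(800,600),interpolation=cv2.INTER_CUBIC);cv2.imwrite("pics/sz.png",b)
for z,pts in((15,[(286,157),(452,197),(426,313),(255,272)]),):
    P=np.array([onz("top",p,z) for p in pts]);print(P.round(),np.linalg.norm(P-np.roll(P,-1,0),axis=1))
E
```

```text
[[ 770.   54.   15.]
 [ 682. -303.   15.]
 [ 435. -240.   15.]
 [ 523.  119.   15.]] [367.59900783 255.23904362 369.91796583 255.73108442]
```

View pics/tz.png

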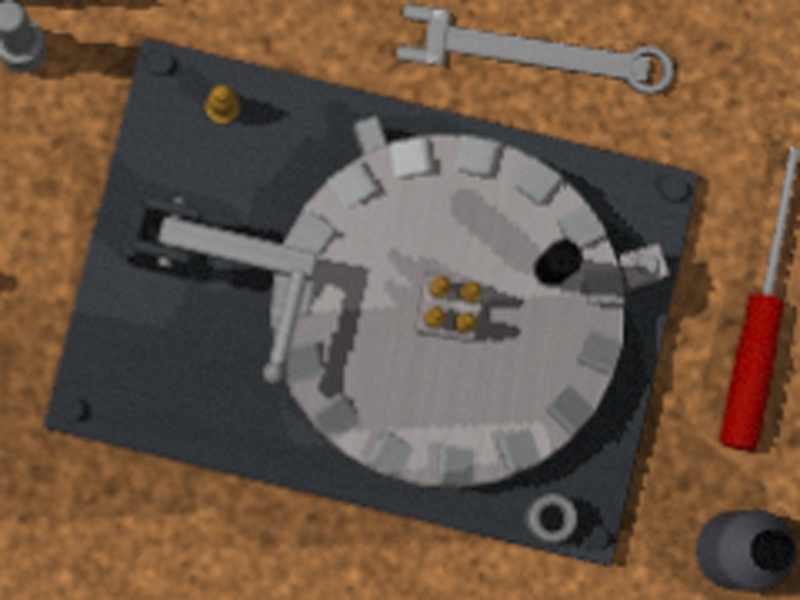

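View pics/sz.png

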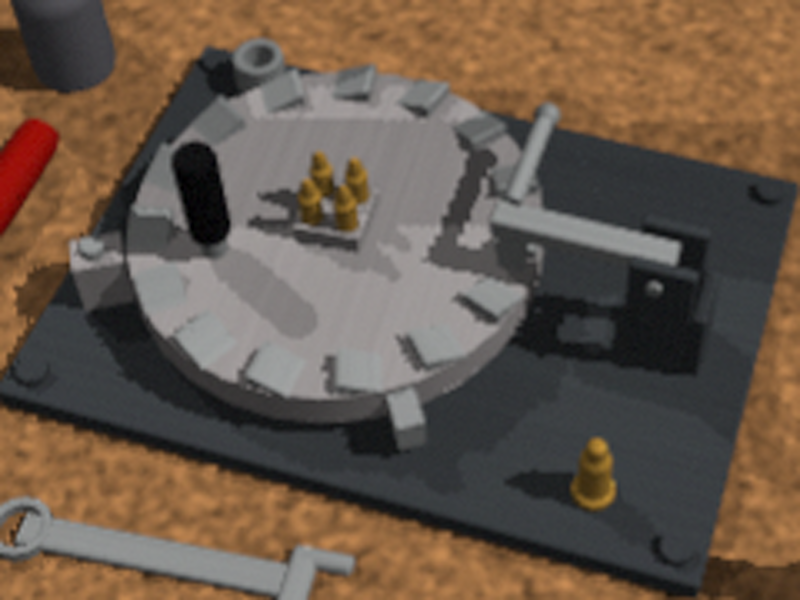

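Run:
```python
from h import *
T=lambda p:(240+p[0]/3.3333-.35,145+p[1]/3.3333-.35); S=lambda p:(155+p[0]/3.3333-.35,190+p[1]/3.3333-.35)
for n,a,b in[("pins",(452,304),(331,174)),("handletop",(566,254),(193,149)),("ball",(272,373),(549,112)),("junction",(300,264),(505,214)),("armend",(165,230),(680,250)),("lugtop",(367,122),(402,398)),("stoptop",(648,262),(93,247)),("coreA",(222,92),(597,447))]:
    P,e=tri(T(a),S(b));print(n,P.round(1),round(e,1))
# wheel circle at z=50 from top mask
im=cv2.imread("pics/top0.png");hsv=cv2.cvtColor(im,cv2.COLOR_BGR2HSV)
m=((hsv[...,2]>100)&(hsv[...,1]<60)).astype(np.uint8)
m[:, :323]=0;m[:,433:]=0;m[:184]=0;m[295:]=0
ys,xs=np.nonzero(m)
hull=cv2.convexHull(np.c_[xs,ys].astype(np.int32))[:,0]
P=np.array([onz("top",h,50)[:2] for h in hull])
A=np.c_[2*P,np.ones(len(P))];s=np.linalg.lstsq(A,(P**2).sum(1),rcond=None)[0];print(s[:2],np.sqrt(s[2]+s[0]**2+s[1]**2))
# plate edges
d=((hsv[...,2]<75)|((hsv[...,1]<70))).astype(np.uint8);d[:150]=0;d[320:]=0;d[:,:250]=0;d[:,456:]=0
d=cv2.morphologyEx(d,cv2.MORPH_OPEN,np.ones((7,7)))
c=max(cv2.findContours(d,0,1)[0],key=cv2.contourArea)[:,0]
Q=np.array([onz("top",q,15)[:2] for q in c],np.float32);print(cv2.minAreaRect(Q),cv2.boxPoints(cv2.minAreaRect(Q)))
```

```text
pins [ 589.9 -128.4   87.3] 1.3
handletop [ 613.5 -189.6  130.5] 1.7
ball [548.1 -19.2  95.1] 0.2
junction [614.  -37.5  91. ] 2.3
armend [634.5  46.2  94.6] 3.5
lugtop [706.4 -80.9  64.1] 3.1
stoptop [ 619.1 -252.4   55.4] 2.7
coreA [726.3  10.5  60.8] 0.3
[ 588.83560407 -133.37070123] 115.29656381605247
((602.2098388671875, -85.52726745605469), (388.0837097167969, 259.40167236328125), 75.94366455078125) [[ 429.2645  -242.25781]
 [ 680.89905 -305.2602 ]
 [ 775.15515   71.20328]
 [ 523.5206   134.20566]]
```

{"fn": "drive_tool", "kwargs": {"plan": [{"x": 10.6, "y": -8.3, "z": 0, "az": 5.5, "hand": 50}, {"x": 10.6, "y": -8.3, "z": 0, "az": 5.5, "hand": 50}, {"x": 10.6, "y": -8.3, "z": 0, "az": 5.5, "hand": 50}, {"x": 10.6, "y": -8.3, "z": 0, "az": 5.5, "hand": 50}, {"x": 10.6, "y": -8.3, "z": 0, "az": 5.5, "hand": 50}, {"x": 10.6, "y": -8.3, "z": 0, "az": 5.5, "hand": 50}, {"x": 10.6, "y": -8.3, "z": 0, "az": 5.5, "hand": 50}, {"x": 10.6, "y": -8.3, "z": 0, "az": 5.5, "hand": 50}]}}

```text
invalid input
```

{"fn": "drive_tool", "kwargs": {"plan": [{"x": 10.6, "y": -8.3, "z": 0.0, "ax": 0.0, "ay": 0.0, "az": 5.5, "hand": 50.0}, {"x": 10.6, "y": -8.3, "z": 0.0, "ax": 0.0, "ay": 0.0, "az": 5.5, "hand": 50.0}], "grip_force": 20}}

```text
clock: 0.3
eef_pos: [257.5, -506.8, 230.6]
tcp_rot: [-3.141, 0.0, 0.025]
contact_force: [0.4, -0.2, 0.6]
opening: 0.689
grasp_force: 0.0
```

{"fn": "drive_tool", "kwargs": {"plan": [{"x": 6.54, "y": -9.42, "z": 0.0, "ax": 0.0, "ay": 0.0, "az": 2.6, "hand": 50.0}, {"x": 6.54, "y": -9.42, "z": 0.0, "ax": 0.0, "ay": 0.0, "az": 2.6, "hand": 50.0}, {"x": 6.54, "y": -9.42, "z": 0.0, "ax": 0.0, "ay": 0.0, "az": 2.6, "hand": 50.0}, {"x": 6.54, "y": -9.42, "z": 0.0, "ax": 0.0, "ay": 0.0, "az": 2.6, "hand": 50.0}, {"x": 6.54, "y": -9.42, "z": 0.0, "ax": 0.0, "ay": 0.0, "az": 2.6, "hand": 50.0}, {"x": 6.54, "y": -9.42, "z": 0.0, "ax": 0.0, "ay": 0.0, "az": 2.6, "hand": 50.0}, {"x": 6.54, "y": -9.42, "z": 0.0, "ax": 0.0, "ay": 0.0, "az": 2.6, "hand": 50.0}, {"x": 6.54, "y": -9.42, "z": 0.0, "ax": 0.0, "ay": 0.0, "az": 2.6, "hand": 50.0}]}}

```text
clock: 1.1
eef_pos: [474.2, -171.2, 231.3]
tcp_rot: [3.142, 0.0, -0.239]
contact_force: [0.8, -0.2, -0.1]
opening: 0.587
grasp_force: 0.0
```

{"fn": "drive_tool", "kwargs": {"plan": [{"x": 1.15, "y": -3.28, "z": 0.0, "ax": 0.0, "ay": 0.0, "az": 0.05, "hand": 50.0}, {"x": 1.15, "y": -3.28, "z": 0.0, "ax": 0.0, "ay": 0.0, "az": 0.05, "hand": 50.0}, {"x": 1.15, "y": -3.28, "z": 0.0, "ax": 0.0, "ay": 0.0, "az": 0.05, "hand": 50.0}, {"x": 1.15, "y": -3.28, "z": 0.0, "ax": 0.0, "ay": 0.0, "az": 0.05, "hand": 50.0}, {"x": 1.15, "y": -3.28, "z": 0.0, "ax": 0.0, "ay": 0.0, "az": 0.05, "hand": 50.0}, {"x": 1.15, "y": -3.28, "z": 0.0, "ax": 0.0, "ay": 0.0, "az": 0.05, "hand": 50.0}]}}

```text
clock: 1.7
eef_pos: [567.7, -27.2, 230.7]
tcp_rot: [3.141, 0.001, -0.242]
contact_force: [-0.3, 0.1, 0.3]
opening: 0.587
grasp_force: 0.0
```

Run:
```python
from h import *
s=monitor.sense();print(s["eef_pos"],s["tcp_rot"],s["contact_force"],s["opening"])
c=ci("wrist");im=imaging.grab_frame("wrist");cv2.imwrite("pics/w1.png",im[:,:,::-1]);np.savez("w1.npz",**c)
a=np.array([591,-129,0]);ex=np.array([.970,-.242,0]);ey=np.array([.242,.970,0])
for b in[(-42,95,93),(-68,95,93),(0,175,85),(0,0,92)]:
    print(b,proj("wrist",a+ex*b[0]+ey*b[1]+[0,0,b[2]],c).round())
```

```text
[567.71418586 -27.15828524 230.74078445] [ 3.14099968e+00  1.24534006e-03 -2.42486481e-01] [-0.25889321  0.09765709  0.30869546] 0.587368621588748
(-42, 95, 93) [[317. 222.]]
(-68, 95, 93) [[317. 252.]]
(0, 175, 85) [[221. 171.]]
(0, 0, 92) [[433. 172.]]
```

View pics/w1.png

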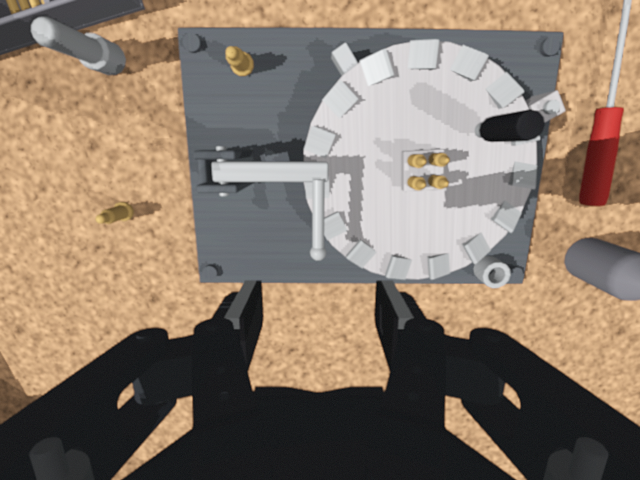

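{"fn": "drive_tool", "kwargs": {"plan": [{"x": 0.03, "y": -0.04, "z": 1.0, "ax": 0.0, "ay": 0.0, "az": 0.0, "hand": 40.0}, {"x": 0.03, "y": -0.04, "z": 1.9, "ax": 0.0, "ay": 0.0, "az": 0.0, "hand": 40.0}, {"x": 0.03, "y": -0.04, "z": 2.5, "ax": 0.0, "ay": 0.0, "az": 0.0, "hand": 40.0}, {"x": 0.03, "y": -0.04, "z": 2.9, "ax": 0.0, "ay": 0.0, "az": 0.0, "hand": 40.0}, {"x": 0.03, "y": -0.04, "z": 3.13, "ax": 0.0, "ay": 0.0, "az": 0.0, "hand": 40.0}, {"x": 0.03, "y": -0.04, "z": 3.13, "ax": 0.0, "ay": 0.0, "az": 0.0, "hand": 40.0}, {"x": 0.03, "y": -0.04, "z": 3.13, "ax": 0.0, "ay": 0.0, "az": 0.0, "hand": 30.0}]}}

```text
clock: 2.45
eef_pos: [570.5, -26.4, 75.7]
tcp_rot: [-3.141, -0.001, -0.245]
contact_force: [-0.3, -0.4, -0.3]
opening: 0.351
grasp_force: 0.0
```

Run:
```python
from h import *
s=monitor.sense();print(s["eef_pos"],s["contact_force"],s["opening"])
im=imaging.grab_frame("wrist");cv2.imwrite("pics/w2.png",im[:,:,::-1])
```

```text
[570.51064629 -26.40590897  75.65231262] [-0.27814723 -0.38430071 -0.31566571] 0.35084301267115675
```

View pics/w2.png

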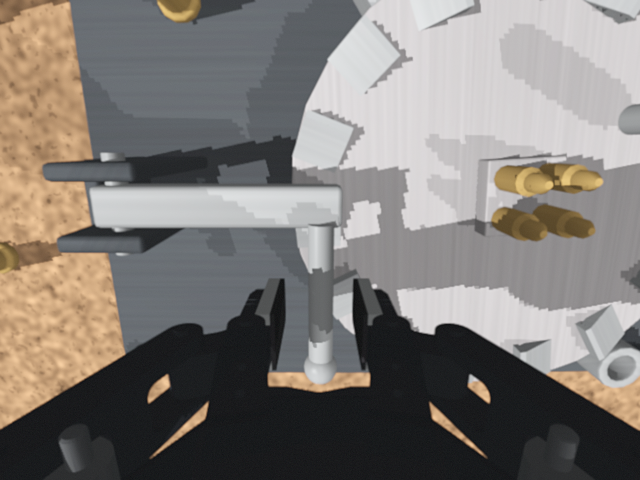

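{"fn": "drive_tool", "kwargs": {"plan": [{"x": 0.0, "y": 0.0, "z": 0.0, "ax": 0.0, "ay": 0.0, "az": 0.0, "hand": 15.0}, {"x": 0.0, "y": 0.0, "z": 0.0, "ax": 0.0, "ay": 0.0, "az": 0.0, "hand": 8.0}, {"x": 0.0, "y": 0.0, "z": 0.0, "ax": 0.0, "ay": 0.0, "az": 0.0, "hand": 6.0}, {"x": 0.0, "y": 0.0, "z": 0.0, "ax": 0.0, "ay": 0.0, "az": 0.0, "hand": 6.0}, {"x": 0.0, "y": 0.0, "z": 0.0, "ax": 0.0, "ay": 0.0, "az": 0.0, "hand": 6.0}], "grip_force": 25}}

```text
clock: 3.0
eef_pos: [570.6, -27.1, 76.0]
tcp_rot: [3.14, -0.002, -0.243]
contact_force: [-1.5, -9.1, 4.4]
opening: 0.104
grasp_force: 24.5
```

{"fn": "drive_tool", "kwargs": {"plan": [{"x": 0.0, "y": -0.02, "z": -0.14, "ax": 0.0, "ay": 0.0, "az": 0.0, "hand": 6.0}, {"x": 0.0, "y": -0.05, "z": -0.28, "ax": 0.0, "ay": 0.0, "az": 0.0, "hand": 6.0}, {"x": 0.0, "y": -0.1, "z": -0.41, "ax": 0.0, "ay": 0.0, "az": 0.0, "hand": 6.0}, {"x": 0.0, "y": -0.15, "z": -0.54, "ax": 0.0, "ay": 0.0, "az": 0.0, "hand": 6.0}, {"x": 0.0, "y": -0.22, "z": -0.66, "ax": 0.0, "ay": 0.0, "az": 0.0, "hand": 6.0}, {"x": 0.0, "y": -0.29, "z": -0.78, "ax": 0.0, "ay": 0.0, "az": 0.0, "hand": 6.0}, {"x": 0.0, "y": -0.38, "z": -0.89, "ax": 0.0, "ay": 0.0, "az": 0.0, "hand": 6.0}, {"x": 0.0, "y": -0.48, "z": -0.99, "ax": 0.0, "ay": 0.0, "az": 0.0, "hand": 6.0}]}}

```text
clock: 3.8
eef_pos: [576.0, -5.7, 126.4]
tcp_rot: [3.136, -0.002, -0.242]
contact_force: [-7.9, -21.2, 15.9]
opening: 0.103
grasp_force: 25.3
```

{"fn": "drive_tool", "kwargs": {"plan": [{"x": 0.0, "y": -0.08, "z": -0.12, "ax": 0.0, "ay": 0.0, "az": 0.0, "hand": 6.0}, {"x": 0.0, "y": -0.2, "z": -0.2, "ax": 0.0, "ay": 0.0, "az": 0.0, "hand": 6.0}, {"x": 0.0, "y": -0.32, "z": -0.28, "ax": 0.0, "ay": 0.0, "az": 0.0, "hand": 6.0}, {"x": 0.0, "y": -0.45, "z": -0.34, "ax": 0.0, "ay": 0.0, "az": 0.0, "hand": 6.0}, {"x": 0.0, "y": -0.58, "z": -0.39, "ax": 0.0, "ay": 0.0, "az": 0.0, "hand": 6.0}, {"x": 0.0, "y": -0.72, "z": -0.44, "ax": 0.0, "ay": 0.0, "az": 0.0, "hand": 6.0}]}}

```text
clock: 4.4
eef_pos: [585.5, 32.0, 147.8]
tcp_rot: [3.141, -0.003, -0.244]
contact_force: [0.2, -4.0, 4.0]
opening: 0.105
grasp_force: 25.4
```

{"fn": "drive_tool", "kwargs": {"plan": [{"x": 0.0, "y": -0.17, "z": -0.04, "ax": 0.0, "ay": 0.0, "az": 0.0, "hand": 6.0}, {"x": 0.0, "y": -0.34, "z": -0.05, "ax": 0.0, "ay": 0.0, "az": 0.0, "hand": 6.0}, {"x": 0.0, "y": -0.51, "z": -0.05, "ax": 0.0, "ay": 0.0, "az": 0.0, "hand": 6.0}, {"x": 0.0, "y": -0.68, "z": -0.03, "ax": 0.0, "ay": 0.0, "az": 0.0, "hand": 6.0}, {"x": 0.0, "y": -0.85, "z": 0.01, "ax": 0.0, "ay": 0.0, "az": 0.0, "hand": 6.0}, {"x": 0.0, "y": -1.01, "z": 0.07, "ax": 0.0, "ay": 0.0, "az": 0.0, "hand": 6.0}, {"x": 0.0, "y": -1.12, "z": 0.11, "ax": 0.0, "ay": 0.0, "az": 0.0, "hand": 6.0}, {"x": 0.0, "y": -1.18, "z": 0.14, "ax": 0.0, "ay": 0.0, "az": 0.0, "hand": 6.0}]}}

```text
clock: 5.2
eef_pos: [599.3, 90.2, 138.8]
tcp_rot: [3.141, -0.0, -0.243]
contact_force: [1.6, -14.8, 14.5]
opening: 0.105
grasp_force: 26.9
```

{"fn": "drive_tool", "kwargs": {"plan": [{"x": 0.0, "y": 0.03, "z": 0.0, "ax": 0.0, "ay": 0.0, "az": 0.0, "hand": 6.0}, {"x": 0.0, "y": 0.03, "z": 0.0, "ax": 0.0, "ay": 0.0, "az": 0.0, "hand": 15.0}, {"x": 0.0, "y": 0.03, "z": 0.0, "ax": 0.0, "ay": 0.0, "az": 0.0, "hand": 30.0}, {"x": 0.0, "y": 0.03, "z": 0.0, "ax": 0.0, "ay": 0.0, "az": 0.0, "hand": 40.0}, {"x": 0.0, "y": 0.03, "z": -0.3, "ax": 0.0, "ay": 0.0, "az": 0.0, "hand": 40.0}, {"x": 0.0, "y": 0.03, "z": -0.8, "ax": 0.0, "ay": 0.0, "az": 0.0, "hand": 50.0}, {"x": 0.0, "y": 0.03, "z": -1.6, "ax": 0.0, "ay": 0.0, "az": 0.0, "hand": 50.0}, {"x": 0.0, "y": 0.03, "z": -1.6, "ax": 0.0, "ay": 0.0, "az": 0.0, "hand": 50.0}]}}

```text
clock: 6.0
eef_pos: [601.5, 88.8, 225.6]
tcp_rot: [-3.138, -0.008, -0.244]
contact_force: [-0.2, 0.1, -0.5]
opening: 0.583
grasp_force: 0.0
```

Run:
```python
from h import *
s=monitor.sense();print(s["eef_pos"],s["tcp_rot"],s["contact_force"],s["opening"])
c=ci("wrist");im=imaging.grab_frame("wrist");cv2.imwrite("pics/w3.png",im[:,:,::-1]);np.savez("w3.npz",**c)
a=np.array([591,-129,0]);ex=np.array([.970,-.242,0]);ey=np.array([.242,.970,0])
print("ball if back",proj("wrist",a-68*ex+ey*215.6+[0,0,154],c))
# handle from w1 (z 125 top centre ~ (532,122))
w1=dict(np.load("w1.npz"))
for uv,z in[((531,124),125),((488,129),65)]:
    P=onz("",uv,z,w1);d=P-a;print("handle",P.round(1),d@ex,d@ey,np.hypot(d[0],d[1]))
P=onz("",(428,171),87,w1);print("pins",P)
```

```text
[601.48601142  88.75064711 225.59476689] [-3.13818048 -0.00792815 -0.24401538] [-0.20189035  0.14973014 -0.47788344] 0.5834820537729206
ball if back [[317.40357548 288.04117678]]
handle [ 612.3 -191.2  125. ] 35.74020129887864 -55.16284040082316 65.74661872028905
handle [ 612.1 -189.8   65. ] 35.21174917327271 -53.813703238558276 64.32728739841012
pins [ 591.9693012  -126.24759353   87.        ]
```

View pics/w3.png

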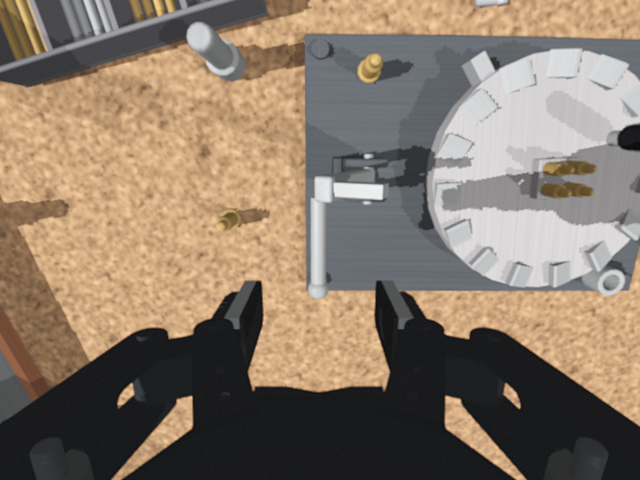

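{"fn": "drive_tool", "kwargs": {"plan": [{"x": 1.56, "y": 5.36, "z": 0.0, "ax": 0.0, "ay": 0.0, "az": -20.5, "hand": 50.0}, {"x": 1.56, "y": 5.36, "z": 0.0, "ax": 0.0, "ay": 0.0, "az": -20.5, "hand": 50.0}, {"x": 1.56, "y": 5.36, "z": 0.0, "ax": 0.0, "ay": 0.0, "az": -20.5, "hand": 50.0}, {"x": 1.56, "y": 5.36, "z": 0.0, "ax": 0.0, "ay": 0.0, "az": -20.5, "hand": 50.0}, {"x": 1.56, "y": 5.36, "z": 0.0, "ax": 0.0, "ay": 0.0, "az": -20.5, "hand": 50.0}, {"x": 1.56, "y": 5.36, "z": 0.0, "ax": 0.0, "ay": 0.0, "az": -20.5, "hand": 50.0}, {"x": 1.56, "y": 5.36, "z": 0.0, "ax": 0.0, "ay": 0.0, "az": -20.5, "hand": 50.0}, {"x": 1.56, "y": 5.36, "z": 0.0, "ax": 0.0, "ay": 0.0, "az": -20.5, "hand": 50.0}]}}

```text
clock: 6.85
eef_pos: [608.6, -192.2, 218.6]
tcp_rot: [-3.14, 0.0, 0.922]
contact_force: [0.1, -0.6, 0.2]
opening: 0.586
grasp_force: 0.0
```

{"fn": "drive_tool", "kwargs": {"plan": [{"x": 0.08, "y": 0.04, "z": 0.0, "ax": 0.0, "ay": 0.0, "az": -9.3, "hand": 50.0}, {"x": 0.08, "y": 0.04, "z": 0.0, "ax": 0.0, "ay": 0.0, "az": -9.3, "hand": 50.0}, {"x": 0.08, "y": 0.04, "z": 0.0, "ax": 0.0, "ay": 0.0, "az": -9.3, "hand": 50.0}, {"x": 0.08, "y": 0.04, "z": 0.0, "ax": 0.0, "ay": 0.0, "az": -9.3, "hand": 50.0}, {"x": 0.08, "y": 0.04, "z": 0.0, "ax": 0.0, "ay": 0.0, "az": -9.3, "hand": 50.0}, {"x": 0.08, "y": 0.04, "z": 0.0, "ax": 0.0, "ay": 0.0, "az": -9.3, "hand": 50.0}, {"x": 0.08, "y": 0.04, "z": 0.0, "ax": 0.0, "ay": 0.0, "az": -9.3, "hand": 50.0}, {"x": 0.08, "y": 0.04, "z": 0.0, "ax": 0.0, "ay": 0.0, "az": -9.3, "hand": 50.0}]}}

```text
clock: 7.65
eef_pos: [613.0, -188.5, 218.8]
tcp_rot: [-3.141, -0.001, 1.894]
contact_force: [-0.5, 0.1, 0.5]
opening: 0.587
grasp_force: 0.0
```

Run:
```python
from h import *
s=monitor.sense();print(s["eef_pos"],s["tcp_rot"],s["qpos"])
c=ci("wrist");im=imaging.grab_frame("wrist");cv2.imwrite("pics/w4.png",im[:,:,::-1])
m=(im.max(2)<45).astype(np.uint8);m[270:]=0
for ct in cv2.findContours(m,0,2)[0]:
    if cv2.contourArea(ct)>150: print(cv2.boundingRect(ct),cv2.contourArea(ct))
print(proj("wrist",[[612.5,-190.3,125],[612.5,-190.3,65],[591,-128.5,92]],c))
```

```text
[ 612.95659124 -188.50742028  218.79023851] [-3.14056654e+00 -8.44438570e-04  1.89357799e+00] [-3.00743136e-01  3.90093236e-01  1.60763952e+00  9.48483813e-05
  1.14518600e+00 -6.23564448e-01]
(302, 217, 27, 39) 803.5
[[315.83467222 244.13406676]
 [316.35674022 225.61928754]
 [314.99247642 150.40999706]]
```

View pics/w4.png

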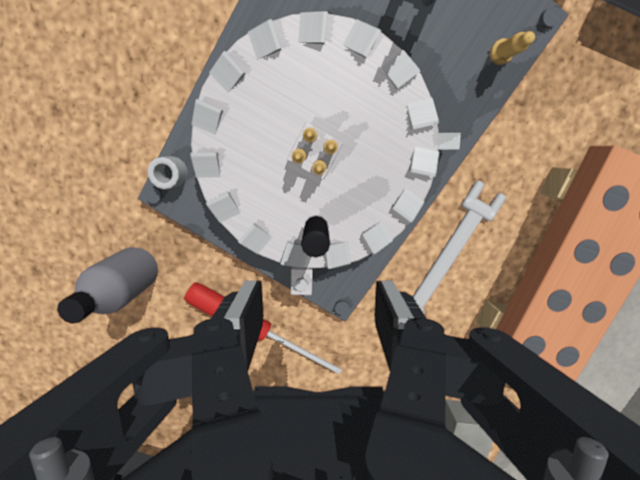

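{"fn": "drive_tool", "kwargs": {"plan": [{"x": -0.03, "y": -0.02, "z": 0.9, "ax": 0.0, "ay": 0.0, "az": 0.0, "hand": 50.0}, {"x": -0.03, "y": -0.02, "z": 1.7, "ax": 0.0, "ay": 0.0, "az": 0.0, "hand": 50.0}, {"x": -0.03, "y": -0.02, "z": 2.3, "ax": 0.0, "ay": 0.0, "az": 0.0, "hand": 50.0}, {"x": -0.03, "y": -0.02, "z": 2.66, "ax": 0.0, "ay": 0.0, "az": 0.0, "hand": 40.0}, {"x": -0.03, "y": -0.02, "z": 2.66, "ax": 0.0, "ay": 0.0, "az": 0.0, "hand": 30.0}, {"x": -0.03, "y": -0.02, "z": 2.66, "ax": 0.0, "ay": 0.0, "az": 0.0, "hand": 25.0}, {"x": -0.03, "y": -0.02, "z": 2.66, "ax": 0.0, "ay": 0.0, "az": 0.0, "hand": 20.0}, {"x": -0.03, "y": -0.02, "z": 2.66, "ax": 0.0, "ay": 0.0, "az": 0.0, "hand": 18.0}], "grip_force": 30}}

```text
clock: 8.5
eef_pos: [612.4, -190.6, 86.7]
tcp_rot: [-3.141, -0.0, 1.892]
contact_force: [-3.2, -2.5, -6.2]
opening: 0.249
grasp_force: 30.8
```

{"fn": "drive_tool", "kwargs": {"plan": [{"x": 0.0, "y": 0.0, "z": 0.0, "ax": 0.0, "ay": 0.0, "az": 0.0, "hand": 18.0}, {"x": 0.0, "y": 0.0, "z": 0.0, "ax": 0.0, "ay": 0.0, "az": 0.0, "hand": 18.0}]}}

```text
clock: 8.7
eef_pos: [612.4, -190.6, 86.7]
tcp_rot: [-3.141, -0.0, 1.893]
contact_force: [-6.2, -2.3, -4.2]
opening: 0.248
grasp_force: 30.9
```

{"fn": "drive_tool", "kwargs": {"plan": [{"x": 0.0, "y": -0.09, "z": 0.0, "ax": 0.0, "ay": 0.0, "az": 0.667, "hand": 18.0}, {"x": 0.013, "y": -0.181, "z": 0.0, "ax": 0.0, "ay": 0.0, "az": 1.333, "hand": 18.0}, {"x": 0.028, "y": -0.27, "z": 0.0, "ax": 0.0, "ay": 0.0, "az": 2.0, "hand": 18.0}, {"x": 0.05, "y": -0.358, "z": 0.0, "ax": 0.0, "ay": 0.0, "az": 2.667, "hand": 18.0}, {"x": 0.078, "y": -0.445, "z": 0.0, "ax": 0.0, "ay": 0.0, "az": 3.333, "hand": 18.0}, {"x": 0.112, "y": -0.529, "z": 0.0, "ax": 0.0, "ay": 0.0, "az": 4.0, "hand": 18.0}, {"x": 0.152, "y": -0.61, "z": 0.0, "ax": 0.0, "ay": 0.0, "az": 4.667, "hand": 18.0}, {"x": 0.198, "y": -0.689, "z": 0.0, "ax": 0.0, "ay": 0.0, "az": 5.333, "hand": 18.0}]}}

```text
clock: 9.5
eef_pos: [578.0, -193.8, 86.8]
tcp_rot: [3.139, 0.002, 1.332]
contact_force: [-0.6, -10.2, -10.8]
opening: 0.249
grasp_force: 30.7
```

{"fn": "drive_tool", "kwargs": {"plan": [{"x": -0.012, "y": -0.09, "z": 0.0, "ax": 0.0, "ay": 0.0, "az": 0.667, "hand": 18.0}, {"x": 0.0, "y": -0.181, "z": 0.0, "ax": 0.0, "ay": 0.0, "az": 1.333, "hand": 18.0}, {"x": 0.016, "y": -0.27, "z": 0.0, "ax": 0.0, "ay": 0.0, "az": 2.0, "hand": 18.0}, {"x": 0.038, "y": -0.358, "z": 0.0, "ax": 0.0, "ay": 0.0, "az": 2.667, "hand": 18.0}, {"x": 0.066, "y": -0.445, "z": 0.0, "ax": 0.0, "ay": 0.0, "az": 3.333, "hand": 18.0}, {"x": 0.1, "y": -0.529, "z": 0.0, "ax": 0.0, "ay": 0.0, "az": 4.0, "hand": 18.0}, {"x": 0.14, "y": -0.61, "z": 0.0, "ax": 0.0, "ay": 0.0, "az": 4.667, "hand": 18.0}, {"x": 0.186, "y": -0.689, "z": 0.0, "ax": 0.0, "ay": 0.0, "az": 5.333, "hand": 18.0}]}}

```text
clock: 10.3
eef_pos: [545.3, -177.3, 86.7]
tcp_rot: [3.139, 0.003, 0.773]
contact_force: [-6.6, -17.3, -8.2]
opening: 0.248
grasp_force: 31.0
```

{"fn": "drive_tool", "kwargs": {"plan": [{"x": -0.019, "y": -0.057, "z": 0.0, "ax": 0.0, "ay": 0.0, "az": 0.417, "hand": 18.0}, {"x": -0.015, "y": -0.113, "z": 0.0, "ax": 0.0, "ay": 0.0, "az": 0.833, "hand": 18.0}, {"x": -0.009, "y": -0.17, "z": 0.0, "ax": 0.0, "ay": 0.0, "az": 1.25, "hand": 18.0}, {"x": 0.0, "y": -0.226, "z": 0.0, "ax": 0.0, "ay": 0.0, "az": 1.667, "hand": 18.0}, {"x": 0.011, "y": -0.281, "z": 0.0, "ax": 0.0, "ay": 0.0, "az": 2.083, "hand": 18.0}, {"x": 0.024, "y": -0.336, "z": 0.0, "ax": 0.0, "ay": 0.0, "az": 2.5, "hand": 18.0}, {"x": 0.04, "y": -0.391, "z": 0.0, "ax": 0.0, "ay": 0.0, "az": 2.917, "hand": 18.0}, {"x": 0.058, "y": -0.445, "z": 0.0, "ax": 0.0, "ay": 0.0, "az": 3.333, "hand": 18.0}]}}

```text
clock: 11.1
eef_pos: [531.5, -158.9, 86.7]
tcp_rot: [3.139, 0.002, 0.425]
contact_force: [-7.1, -15.7, -5.2]
opening: 0.251
grasp_force: 31.2
```

```bash
cat > st.py <<'E'
from h import *
s=monitor.sense();p=s["eef_pos"];f=s["contact_force"];v=p[:2]-[590.5,-129.8];a=np.arctan2(v[1],v[0]);u=v/np.hypot(*v);t=np.array([u[1],-u[0]])
print(p.round(2),s["tcp_rot"].round(4),"ang",np.degrees(a).round(2),"r",np.hypot(*v).round(2),"out",(f[:2]@u).round(1),"cw",(f[:2]@t).round(1),"z",f[2].round(1),"mz",s["wrist_torque"].round(2))
E
python3 st.py
```

```text
[ 531.54 -158.88   86.69] [3.1394e+00 2.0000e-03 4.2490e-01] ang -153.74 r 65.75 out 13.3 cw -11.0 z -5.2 mz [-2.2   1.12 -0.28]
```

{"fn": "drive_tool", "kwargs": {"plan": [{"x": -0.01, "y": -0.023, "z": 0.0, "ax": 0.0, "ay": 0.0, "az": 0.167, "hand": 18.0}, {"x": -0.01, "y": -0.045, "z": 0.0, "ax": 0.0, "ay": 0.0, "az": 0.333, "hand": 18.0}, {"x": -0.008, "y": -0.068, "z": 0.0, "ax": 0.0, "ay": 0.0, "az": 0.5, "hand": 18.0}, {"x": -0.007, "y": -0.091, "z": 0.0, "ax": 0.0, "ay": 0.0, "az": 0.667, "hand": 18.0}, {"x": -0.005, "y": -0.113, "z": 0.0, "ax": 0.0, "ay": 0.0, "az": 0.833, "hand": 18.0}, {"x": -0.003, "y": -0.13, "z": 0.0, "ax": 0.0, "ay": 0.0, "az": 1.0, "hand": 18.0}]}}

```text
clock: 11.7
eef_pos: [528.8, -152.8, 86.7]
tcp_rot: [3.14, 0.001, 0.321]
contact_force: [-7.6, -11.5, -5.4]
opening: 0.251
grasp_force: 31.2
```

```bash
python3 st.py
```

```text
[ 528.85 -152.75   86.69] [3.1396e+00 1.4000e-03 3.2100e-01] ang -159.58 r 65.79 out 11.2 cw -8.2 z -5.4 mz [-1.77  1.03 -0.16]
```

{"fn": "drive_tool", "kwargs": {"plan": [{"x": -0.005, "y": -0.011, "z": 0.0, "ax": 0.0, "ay": 0.0, "az": 0.083, "hand": 18.0}, {"x": -0.005, "y": -0.023, "z": 0.0, "ax": 0.0, "ay": 0.0, "az": 0.167, "hand": 18.0}, {"x": -0.005, "y": -0.034, "z": 0.0, "ax": 0.0, "ay": 0.0, "az": 0.25, "hand": 18.0}, {"x": -0.004, "y": -0.045, "z": 0.0, "ax": 0.0, "ay": 0.0, "az": 0.333, "hand": 18.0}]}}

```text
clock: 12.1
eef_pos: [528.1, -150.6, 86.7]
tcp_rot: [3.14, 0.001, 0.287]
contact_force: [-6.3, -11.8, -6.8]
opening: 0.248
grasp_force: 31.2
```

```bash
python3 st.py
```

```text
[ 528.1  -150.6    86.68] [3.1396e+00 1.1000e-03 2.8650e-01] ang -161.57 r 65.78 out 9.7 cw -9.2 z -6.8 mz [-1.87  0.87 -0.3 ]
```

{"fn": "drive_tool", "kwargs": {"plan": [{"x": 0.0, "y": -0.01, "z": 0.0, "ax": 0.0, "ay": 0.0, "az": 0.07, "hand": 18.0}, {"x": 0.0, "y": -0.02, "z": 0.0, "ax": 0.0, "ay": 0.0, "az": 0.14, "hand": 18.0}]}}

```text
clock: 12.3
eef_pos: [527.8, -149.7, 86.7]
tcp_rot: [3.14, 0.001, 0.272]
contact_force: [-6.9, -13.2, -7.2]
opening: 0.246
grasp_force: 31.2
```

```bash
python3 st.py
```

```text
[ 527.79 -149.69   86.69] [3.1396e+00 1.1000e-03 2.7180e-01] ang -162.4 r 65.79 out 10.6 cw -10.5 z -7.2 mz [-1.86  0.98 -0.29]
```

{"fn": "drive_tool", "kwargs": {"plan": [{"x": 0.0, "y": -0.01, "z": 0.0, "ax": 0.0, "ay": 0.0, "az": 0.07, "hand": 18.0}, {"x": 0.0, "y": -0.02, "z": 0.0, "ax": 0.0, "ay": 0.0, "az": 0.14, "hand": 18.0}]}}

```text
clock: 12.5
eef_pos: [527.5, -148.8, 86.7]
tcp_rot: [3.139, 0.001, 0.257]
contact_force: [-6.8, -15.8, -7.7]
opening: 0.246
grasp_force: 31.2
```

```bash
python3 st.py
```

```text
[ 527.54 -148.81   86.67] [3.1394e+00 1.1000e-03 2.5730e-01] ang -163.2 r 65.77 out 11.1 cw -13.2 z -7.7 mz [-2.28  0.87 -0.21]
```

{"fn": "drive_tool", "kwargs": {"plan": [{"x": 0.0, "y": -0.01, "z": 0.0, "ax": 0.0, "ay": 0.0, "az": 0.07, "hand": 18.0}, {"x": 0.0, "y": -0.015, "z": 0.0, "ax": 0.0, "ay": 0.0, "az": 0.11, "hand": 18.0}]}}

```text
clock: 12.7
eef_pos: [527.6, -148.8, 86.7]
tcp_rot: [3.138, 0.001, 0.247]
contact_force: [-5.6, -19.0, -7.8]
opening: 0.248
grasp_force: 31.3
```

```bash
python3 st.py
```

```text
[ 527.58 -148.82   86.7 ] [3.138e+00 9.000e-04 2.468e-01] ang -163.18 r 65.73 out 10.9 cw -16.5 z -7.8 mz [-2.65  0.95  0.01]
```

{"fn": "drive_tool", "kwargs": {"plan": [{"x": 0.0, "y": -0.008, "z": 0.0, "ax": 0.0, "ay": 0.0, "az": 0.0, "hand": 18.0}, {"x": 0.0, "y": -0.008, "z": 0.0, "ax": 0.0, "ay": 0.0, "az": 0.0, "hand": 18.0}]}}

```text
clock: 12.9
eef_pos: [527.5, -148.8, 86.7]
tcp_rot: [3.137, 0.001, 0.247]
contact_force: [-5.1, -20.6, -9.6]
opening: 0.251
grasp_force: 31.4
```

```bash
python3 st.py
python3 - <<'E'
from h import *
im=imaging.grab_frame("top");cv2.imwrite("pics/t2.png",cv2.resize(im[170:240,400:470,::-1],(560,560),interpolation=cv2.INTER_CUBIC))
E
```

```text
[ 527.54 -148.8    86.68] [3.1375e+00 9.0000e-04 2.4720e-01] ang -163.2 r 65.76 out 10.9 cw -18.3 z -9.6 mz [-2.89  0.82  0.03]
```

View pics/t2.png

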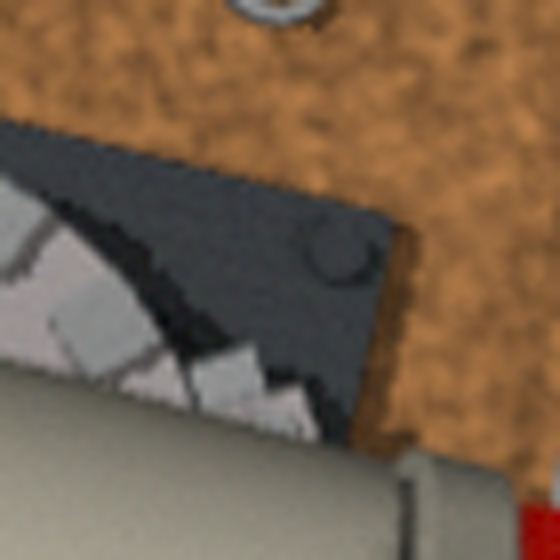

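{"fn": "drive_tool", "kwargs": {"plan": [{"x": 0.0, "y": 0.0, "z": 0.0, "ax": 0.0, "ay": 0.0, "az": 0.0, "hand": 30.0}, {"x": 0.0, "y": 0.0, "z": 0.0, "ax": 0.0, "ay": 0.0, "az": 0.0, "hand": 45.0}, {"x": 0.0, "y": 0.0, "z": 0.0, "ax": 0.0, "ay": 0.0, "az": 0.0, "hand": 50.0}, {"x": 0.0, "y": 0.0, "z": -0.5, "ax": 0.0, "ay": 0.0, "az": 0.0, "hand": 50.0}, {"x": 0.0, "y": 0.0, "z": -1.3, "ax": 0.0, "ay": 0.0, "az": 0.0, "hand": 50.0}, {"x": 0.0, "y": 0.0, "z": -2.2, "ax": 0.0, "ay": 0.0, "az": 0.0, "hand": 50.0}, {"x": 0.0, "y": 0.0, "z": -2.7, "ax": 0.0, "ay": 0.0, "az": 0.0, "hand": 50.0}, {"x": 0.0, "y": 0.0, "z": -2.7, "ax": 0.0, "ay": 0.0, "az": 0.0, "hand": 50.0}]}}

```text
clock: 13.75
eef_pos: [530.7, -146.3, 226.1]
tcp_rot: [3.138, -0.008, 0.247]
contact_force: [1.0, 0.0, 0.7]
opening: 0.58
grasp_force: 0.0
```

{"fn": "drive_tool", "kwargs": {"plan": [{"x": 2.51, "y": -4.23, "z": 0.0, "ax": 0.0, "ay": 0.0, "az": 4.7, "hand": 40.0}, {"x": 2.51, "y": -4.23, "z": 0.0, "ax": 0.0, "ay": 0.0, "az": 4.7, "hand": 40.0}, {"x": 2.51, "y": -4.23, "z": 0.0, "ax": 0.0, "ay": 0.0, "az": 4.7, "hand": 40.0}, {"x": 2.51, "y": -4.23, "z": 0.0, "ax": 0.0, "ay": 0.0, "az": 4.7, "hand": 40.0}, {"x": 2.51, "y": -4.23, "z": 0.0, "ax": 0.0, "ay": 0.0, "az": 4.7, "hand": 40.0}, {"x": 2.51, "y": -4.23, "z": 0.0, "ax": 0.0, "ay": 0.0, "az": 4.7, "hand": 40.0}, {"x": 2.51, "y": -4.23, "z": 0.0, "ax": 0.0, "ay": 0.0, "az": 4.7, "hand": 40.0}, {"x": 2.51, "y": -4.23, "z": 0.0, "ax": 0.0, "ay": 0.0, "az": 4.7, "hand": 40.0}]}}

```text
clock: 14.55
eef_pos: [597.3, 89.1, 220.7]
tcp_rot: [3.141, 0.001, -0.245]
contact_force: [0.7, -0.3, 0.3]
opening: 0.467
grasp_force: 0.0
```

```bash
python3 st.py
python3 - <<'E'
from h import *
c=ci("wrist");im=imaging.grab_frame("wrist");cv2.imwrite("pics/w5.png",im[:,:,::-1])
a=np.array([590.6,-129.3,0]);ex=np.array([.970,-.242,0]);ey=np.array([.242,.970,0])
print("ball",proj("wrist",a-68*ex+ey*215.6+[0,0,154],c))
m=(im.max(2)<45).astype(np.uint8);m[270:]=0;m[:,:480]=0
for ct in cv2.findContours(m,0,2)[0]:
    if cv2.contourArea(ct)>150: print(cv2.boundingRect(ct),cv2.contourArea(ct))
print(proj("wrist",[[528.2,-148.2,125],[528.2,-148.2,65]],c))
E
```

```text
[597.33  89.09 220.65] [ 3.1408e+00  1.0000e-03 -2.4530e-01] ang 88.21 r 219.0 out -0.3 cw 0.7 z 0.3 mz [-0.02 -0.02 -0.  ]
ball [[316.59982029 284.69969507]]
(580, 225, 60, 39) 1300.5
[[647.06500241 253.29698171]
 [587.40682121 233.7273785 ]]
```

View pics/w5.png

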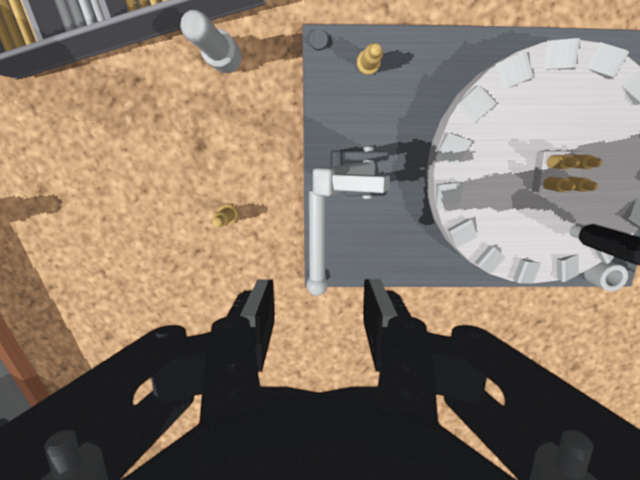

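{"fn": "drive_tool", "kwargs": {"plan": [{"x": 0.03, "y": -0.03, "z": 0.6, "ax": 0.0, "ay": 0.0, "az": 0.0, "hand": 40.0}, {"x": 0.03, "y": -0.03, "z": 1.2, "ax": 0.0, "ay": 0.0, "az": 0.0, "hand": 40.0}, {"x": 0.03, "y": -0.03, "z": 1.64, "ax": 0.0, "ay": 0.0, "az": 0.0, "hand": 40.0}, {"x": 0.03, "y": -0.03, "z": 1.64, "ax": 0.0, "ay": 0.0, "az": 0.0, "hand": 25.0}, {"x": 0.03, "y": -0.03, "z": 1.64, "ax": 0.0, "ay": 0.0, "az": 0.0, "hand": 15.0}, {"x": 0.03, "y": -0.03, "z": 1.64, "ax": 0.0, "ay": 0.0, "az": 0.0, "hand": 6.0}, {"x": 0.03, "y": -0.03, "z": 1.64, "ax": 0.0, "ay": 0.0, "az": 0.0, "hand": 6.0}, {"x": 0.03, "y": -0.03, "z": 1.64, "ax": 0.0, "ay": 0.0, "az": 0.0, "hand": 6.0}], "grip_force": 25}}

```text
clock: 15.4
eef_pos: [600.2, 89.7, 140.4]
tcp_rot: [3.141, -0.002, -0.246]
contact_force: [-0.1, -6.3, -1.8]
opening: 0.103
grasp_force: 24.8
```

{"fn": "drive_tool", "kwargs": {"plan": [{"x": 0.0, "y": 0.0, "z": 0.0, "ax": 0.0, "ay": 0.0, "az": 0.0, "hand": 6.0}, {"x": 0.0, "y": 0.0, "z": 0.0, "ax": 0.0, "ay": 0.0, "az": 0.0, "hand": 6.0}]}}

```text
clock: 15.6
eef_pos: [600.2, 89.7, 140.5]
tcp_rot: [3.141, -0.002, -0.246]
contact_force: [0.1, -6.4, -1.5]
opening: 0.103
grasp_force: 24.8
```

{"fn": "drive_tool", "kwargs": {"plan": [{"x": 0.0, "y": 0.166, "z": -0.084, "ax": 0.0, "ay": 0.0, "az": 0.0, "hand": 6.0}, {"x": 0.0, "y": 0.324, "z": -0.144, "ax": 0.0, "ay": 0.0, "az": 0.0, "hand": 6.0}, {"x": 0.0, "y": 0.486, "z": -0.186, "ax": 0.0, "ay": 0.0, "az": 0.0, "hand": 6.0}, {"x": 0.0, "y": 0.652, "z": -0.212, "ax": 0.0, "ay": 0.0, "az": 0.0, "hand": 6.0}, {"x": 0.0, "y": 0.82, "z": -0.22, "ax": 0.0, "ay": 0.0, "az": 0.0, "hand": 6.0}, {"x": 0.0, "y": 0.988, "z": -0.21, "ax": 0.0, "ay": 0.0, "az": 0.0, "hand": 6.0}, {"x": 0.0, "y": 1.154, "z": -0.184, "ax": 0.0, "ay": 0.0, "az": 0.0, "hand": 6.0}, {"x": 0.0, "y": 1.316, "z": -0.138, "ax": 0.0, "ay": 0.0, "az": 0.0, "hand": 6.0}]}}

```text
clock: 16.4
eef_pos: [583.9, 26.1, 146.2]
tcp_rot: [3.141, -0.001, -0.246]
contact_force: [1.1, -1.7, 7.4]
opening: 0.108
grasp_force: 26.3
```

{"fn": "drive_tool", "kwargs": {"plan": [{"x": 0.0, "y": 0.163, "z": 0.046, "ax": 0.0, "ay": 0.0, "az": 0.0, "hand": 6.0}, {"x": 0.0, "y": 0.315, "z": 0.124, "ax": 0.0, "ay": 0.0, "az": 0.0, "hand": 6.0}, {"x": 0.0, "y": 0.457, "z": 0.216, "ax": 0.0, "ay": 0.0, "az": 0.0, "hand": 6.0}, {"x": 0.0, "y": 0.588, "z": 0.324, "ax": 0.0, "ay": 0.0, "az": 0.0, "hand": 6.0}, {"x": 0.0, "y": 0.708, "z": 0.444, "ax": 0.0, "ay": 0.0, "az": 0.0, "hand": 6.0}]}}

```text
clock: 16.9
eef_pos: [574.8, -7.9, 123.4]
tcp_rot: [3.141, 0.0, -0.246]
contact_force: [3.6, 3.0, -1.6]
opening: 0.103
grasp_force: 25.4
```

{"fn": "drive_tool", "kwargs": {"plan": [{"x": 0.0, "y": 0.072, "z": 0.086, "ax": 0.0, "ay": 0.0, "az": 0.0, "hand": 6.0}, {"x": 0.0, "y": 0.138, "z": 0.178, "ax": 0.0, "ay": 0.0, "az": 0.0, "hand": 6.0}, {"x": 0.0, "y": 0.196, "z": 0.272, "ax": 0.0, "ay": 0.0, "az": 0.0, "hand": 6.0}, {"x": 0.0, "y": 0.248, "z": 0.372, "ax": 0.0, "ay": 0.0, "az": 0.0, "hand": 6.0}, {"x": 0.0, "y": 0.294, "z": 0.476, "ax": 0.0, "ay": 0.0, "az": 0.0, "hand": 6.0}, {"x": 0.0, "y": 0.332, "z": 0.58, "ax": 0.0, "ay": 0.0, "az": 0.0, "hand": 6.0}, {"x": 0.0, "y": 0.356, "z": 0.66, "ax": 0.0, "ay": 0.0, "az": 0.0, "hand": 6.0}]}}

```text
clock: 17.6
eef_pos: [570.5, -24.6, 90.4]
tcp_rot: [3.142, 0.001, -0.246]
contact_force: [0.4, 1.0, 1.3]
opening: 0.103
grasp_force: 26.3
```

{"fn": "drive_tool", "kwargs": {"plan": [{"x": 0.0, "y": 0.008, "z": 0.03, "ax": 0.0, "ay": 0.0, "az": 0.0, "hand": 6.0}, {"x": 0.0, "y": 0.014, "z": 0.06, "ax": 0.0, "ay": 0.0, "az": 0.0, "hand": 6.0}, {"x": 0.0, "y": 0.02, "z": 0.09, "ax": 0.0, "ay": 0.0, "az": 0.0, "hand": 6.0}, {"x": 0.0, "y": 0.026, "z": 0.12, "ax": 0.0, "ay": 0.0, "az": 0.0, "hand": 6.0}, {"x": 0.0, "y": 0.031, "z": 0.15, "ax": 0.0, "ay": 0.0, "az": 0.0, "hand": 6.0}, {"x": 0.0, "y": 0.035, "z": 0.175, "ax": 0.0, "ay": 0.0, "az": 0.0, "hand": 6.0}, {"x": 0.0, "y": 0.037, "z": 0.2, "ax": 0.0, "ay": 0.0, "az": 0.0, "hand": 6.0}, {"x": 0.0, "y": 0.037, "z": 0.2, "ax": 0.0, "ay": 0.0, "az": 0.0, "hand": 6.0}]}}

```text
clock: 18.4
eef_pos: [570.1, -26.5, 80.8]
tcp_rot: [3.141, 0.001, -0.246]
contact_force: [-1.8, -2.3, 0.9]
opening: 0.103
grasp_force: 26.4
```

{"fn": "drive_tool", "kwargs": {"plan": [{"x": 0.0, "y": 0.0, "z": 0.016, "ax": 0.0, "ay": 0.0, "az": 0.0, "hand": 6.0}, {"x": 0.0, "y": 0.0, "z": 0.032, "ax": 0.0, "ay": 0.0, "az": 0.0, "hand": 6.0}, {"x": 0.0, "y": 0.0, "z": 0.04, "ax": 0.0, "ay": 0.0, "az": 0.0, "hand": 6.0}, {"x": 0.0, "y": 0.0, "z": 0.04, "ax": 0.0, "ay": 0.0, "az": 0.0, "hand": 6.0}]}}

```text
clock: 18.8
eef_pos: [570.0, -26.7, 78.8]
tcp_rot: [3.141, 0.001, -0.246]
contact_force: [-3.2, -4.6, 0.2]
opening: 0.101
grasp_force: 26.5
```

{"fn": "drive_tool", "kwargs": {"plan": [{"x": 0.0, "y": 0.0, "z": 0.014, "ax": 0.0, "ay": 0.0, "az": 0.0, "hand": 6.0}, {"x": 0.0, "y": 0.0, "z": 0.026, "ax": 0.0, "ay": 0.0, "az": 0.0, "hand": 6.0}, {"x": 0.0, "y": 0.0, "z": 0.026, "ax": 0.0, "ay": 0.0, "az": 0.0, "hand": 6.0}]}}

```text
clock: 19.1
eef_pos: [569.9, -26.9, 77.5]
tcp_rot: [3.141, 0.001, -0.246]
contact_force: [-2.5, -5.8, 0.2]
opening: 0.106
grasp_force: 26.6
```

{"fn": "drive_tool", "kwargs": {"plan": [{"x": 0.0, "y": 0.0, "z": 0.01, "ax": 0.0, "ay": 0.0, "az": 0.0, "hand": 6.0}, {"x": 0.0, "y": 0.0, "z": 0.02, "ax": 0.0, "ay": 0.0, "az": 0.0, "hand": 6.0}, {"x": 0.0, "y": 0.0, "z": 0.02, "ax": 0.0, "ay": 0.0, "az": 0.0, "hand": 6.0}]}}

```text
clock: 19.4
eef_pos: [569.9, -27.0, 76.5]
tcp_rot: [3.141, 0.001, -0.246]
contact_force: [-2.4, -6.3, 0.4]
opening: 0.105
grasp_force: 26.6
```

{"fn": "drive_tool", "kwargs": {"plan": [{"x": 0.0, "y": 0.0, "z": 0.01, "ax": 0.0, "ay": 0.0, "az": 0.0, "hand": 6.0}, {"x": 0.0, "y": 0.0, "z": 0.016, "ax": 0.0, "ay": 0.0, "az": 0.0, "hand": 6.0}, {"x": 0.0, "y": 0.0, "z": 0.016, "ax": 0.0, "ay": 0.0, "az": 0.0, "hand": 6.0}]}}

```text
clock: 19.7
eef_pos: [569.9, -27.0, 76.1]
tcp_rot: [3.141, 0.001, -0.246]
contact_force: [-4.5, -6.2, 4.6]
opening: 0.104
grasp_force: 27.0
```

{"fn": "drive_tool", "kwargs": {"plan": [{"x": 0.0, "y": 0.0, "z": 0.0, "ax": 0.0, "ay": 0.0, "az": 0.0, "hand": 12.0}, {"x": 0.0, "y": 0.0, "z": 0.0, "ax": 0.0, "ay": 0.0, "az": 0.0, "hand": 25.0}, {"x": 0.0, "y": 0.0, "z": 0.0, "ax": 0.0, "ay": 0.0, "az": 0.0, "hand": 40.0}, {"x": 0.0, "y": 0.0, "z": 0.0, "ax": 0.0, "ay": 0.0, "az": 0.0, "hand": 40.0}, {"x": 0.0, "y": 0.0, "z": -0.4, "ax": 0.0, "ay": 0.0, "az": 0.0, "hand": 40.0}, {"x": 0.0, "y": 0.0, "z": -1.2, "ax": 0.0, "ay": 0.0, "az": 0.0, "hand": 40.0}, {"x": 0.0, "y": 0.0, "z": -2.2, "ax": 0.0, "ay": 0.0, "az": 0.0, "hand": 40.0}, {"x": 0.0, "y": 0.0, "z": -3.1, "ax": 0.0, "ay": 0.0, "az": 0.0, "hand": 40.0}]}}

```text
clock: 20.5
eef_pos: [570.3, -26.2, 232.8]
tcp_rot: [-3.141, -0.0, -0.246]
contact_force: [1.0, -0.9, 0.6]
opening: 0.471
grasp_force: 0.0
```

{"fn": "drive_tool", "kwargs": {"plan": [{"x": 0.0, "y": 0.0, "z": 0.0, "ax": 0.0, "ay": 0.0, "az": 0.0, "hand": 40.0}, {"x": 0.0, "y": 0.0, "z": 0.0, "ax": 0.0, "ay": 0.0, "az": 0.0, "hand": 40.0}]}}

```text
clock: 20.7
eef_pos: [571.0, -26.3, 232.0]
tcp_rot: [-3.141, -0.003, -0.246]
contact_force: [0.4, 1.0, -1.4]
opening: 0.467
grasp_force: 0.0
```

```bash
python3 st.py
python3 - <<'E'
from h import *
c=ci("wrist");im=imaging.grab_frame("wrist");cv2.imwrite("pics/w6.png",im[:,:,::-1])
w1=cv2.imread("pics/w1.png")[:,:,::-1]
a=np.array([590.6,-129.3,0]);ex=np.array([.970,-.242,0]);ey=np.array([.242,.970,0])
print("ball",proj("wrist",a-68*ex+ey*95+[0,0,93],c))
E
```

```text
[570.98 -26.28 231.96] [-3.141e+00 -2.600e-03 -2.458e-01] ang 100.68 r 105.34 out 0.9 cw 0.6 z -1.4 mz [ 0.01  0.03 -0.02]
ball [[319.69982826 255.32167941]]
```

View pics/w6.png

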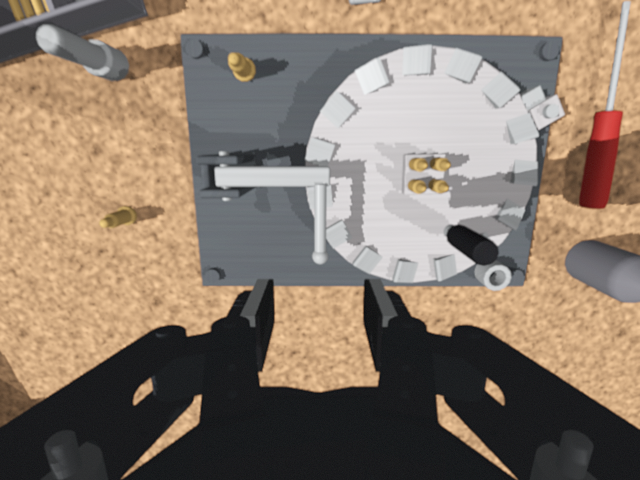

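The pawl is down: its ball sits at (320,257), close to the predicted (320,255). The lug at (533,103) is against the stop at (547,108), and the loose items look undisturbed.

```bash
python3 -c "
from rig import r
print(r.sign_off())"
```

```text
the job is handed in; nothing more can be done
None
```

I turned the wheel back until its lug rests against the stop, lowered the pawl to its seated height between the teeth, released everything and handed the job in at about 21 s; the loose things look undisturbed.

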